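Tuck the drip plate under the grinder's apron and hold it down

ROBOT

A 6-joint arm with a two-finger parallel gripper is mounted at the origin on the work surface. World frame = base frame: x ahead of the robot, y to its left, z up, the work surface at z = 0. Lengths are in m, angles in rad, forces in N, time in s.
With the tool pointing down it reaches from about 0.375 to 0.925 m from the base axis. Payload 5.7 kg.
Tool frame: the origin (TCP) lies where the fingers leave the gripper's body, on its centre line; the fingertips stand robot.tip_extent ahead of it and the grasp point (between the pads) lies 61 mm ahead of it (robot.tip_extent is the distance from the TCP to the fingertips, in m); z points along the fingers, x is the direction in which the jaws open and shut, and the axes are right-handed (so a half turn about z gives the same grasp; the last joint's range is limited). The gripper opens to 88 mm and grips with 3 to 60 N. Pads are 20 mm wide; open, the fingers measure 115 mm over their backs; the gripper's body (75 mm by 178 mm) begins 61 mm behind the grasp point.
Start: joints at [1.05, 0.359, 1.51, -0, 1.272, -0.115], TCP at [0.237, 0.551, 0.303] pointing down, gripper open.
Joint ranges: [-2.97, 2.97], [-1.01, 2.36], [0.21, 2.38], [-0.96, 4.11], [0.2, 2.71], [-2.98, 2.98]. Speed limits (rad/s): [2.39, 2.39, 3.14, 3.14, 3.14, 3.14].

INTERFACE

Orientations are given as a rotation vector (axis times angle).
In Python, from workcell import state, vision, order, robot gives the robot as it stands. The module is installed in compiled form; this text tells all that it offers.
- The arm moves only by the tool arm_command, never from a script. Its argument "rows" is a list that holds one entry, the list of rows, each a list of 7 numbers: the shift along the world's x, y, z in cm, then the turn, a rotation vector about the world's x, y, z in rad, then the opening, from 0 (shut) to 1 (fully open). In form: [[[dx, dy, dz, ax, ay, az, grip], ...]]. A call has 1 to 5 rows; each row shifts and turns the commanded pose from where the row before left it; what a row does not reach is not made up. A row lasts 1/10 s, in which the tool goes at most 50 mm and 8.59 degrees, less where a joint would pass 70% of its speed; a pose out of reach is approached as far as the arm can. A call with a gripper value outside its range is refused whole. The fingers move at their own pace and stop on an object; "squeeze" is the grip in N (left out, the last holds). Time passes only in rows, so rows that do not move let the fingers close. It gives the time, the measured TCP pose, the force and the opening at its end, in the units of the state.
- state(): the state, without advancing time (a new reading comes with each control period).
- vision.snapshot(name): name is "scene" or "top"; returns a dict with "color" (400x640x3 uint8, red, green, blue), "depth" (400x640 float32, m along the optical axis (not along the pixel's ray), 0 where there is no reading), "intrinsics" (3x3 intrinsics, pixels), "k1" (the pictures are not rectified: a ray, as slopes to the right and down, at radius r is drawn at 1 + k1 r^2 times it, then the intrinsics apply), "R" (3x3) and "t" (3): a world point X has camera coordinates R X + t. Camera axes: x right, y down, z forward; pixel columns grow to the right and rows downward; lengths in m; the calibration is good to about 2 mm. A picture is of the moment at which its call begins.
- order.finish_job(): hands the job in, once; it reports no verdict.
The state is a dict: "clock": time; "joint_pos": joint angles; "qvel": joint speeds; "joint_torque": joint torques, N m; "tcp_pos": TCP position; "orientation": TCP orientation; "contact_force": force on the tool from outside, world axes, zero at the start; "torque": the same for the moment, N m; "grip_width": finger opening in m.
Only numpy, scipy, OpenCV 4.12 (cv2) and the standard library are available. Lean on these libraries where they do the work, as an engineer would, in place of code of your own. Each camera call takes 0.05 s, during which the arm holds its last target.

TASK

Pick up the copper drip plate by its black bar, lay it on the blue cushioned bed of the wet grinder and slide its yellow-lined edge squarely under the middle of the steel apron, without lifting the apron, until the yellow line has gone under. Then press the plate down flat, firmly but without forcing it, so that the bed gives by at least half of its travel, and finish while still holding it pressed like that; leave the tub, the screwdriver and the cup alone.

Things in the scene. Friction and masses are not known exactly. Their poses are not given: they have to be found in the camera images.
- plate: Copper drip plate, loose, 95 x 140 x 4 mm, 0.13 to 0.22 kg, flat on the bench. On it stands a black grip bar 12 mm thick (along x), 80 mm long (along y), its top 36 mm above the underside. Origin: on the underside, below the middle of the bar. x points to the tuck edge, 75 mm away (opposite edge 20 mm behind the origin), z up. A yellow line crosses the plate 20 to 25 mm from the tuck edge.
- edge_mid (a point): Middle of the plate's tuck edge, on the underside: 75 mm along the plate's x from its origin.
- edge_left (a point): One end of the tuck edge, on the underside: 70 mm to the +y side of edge_mid.
- edge_right (a point): Other end of the tuck edge, on the underside: 70 mm to the -y side of edge_mid.
- grinder: Bench wet grinder, fixed, its place and yaw vary. Origin: on the bench directly below the middle of the apron's lip. x is horizontal, the tuck direction (from the open bed, under the apron, to the wheel), y along the lip, z up. The hinge block begins at x = 80 mm (45 mm high), the cream housing at x = 95 mm (112 mm high, 230 mm wide; wheel hood on it 200 mm high).
- lip (a point): Middle of the lower edge of the apron's lip, 39 mm above the bench: the apron's underside is 9 mm above the unpressed bed. It lies above the grinder's origin.
- apron (a joint): Steel apron, 80 mm from lip to hinge, 200 mm wide, 3 mm thick, lapping over the bed from x = 0 to its hinge at x = 80 mm of the grinder. 0 = lying level on its stop, grows (rad) as the lip is lifted; light (0.15 kg) and falls back by itself.
- bed (a joint): How far the cushioned bed is pressed down, in m: 0 at rest, 0.006 at its stop. Straight down without tilting; about 1 N starts it moving, then 2 N per mm, so about 7 N in all (the plate's weight included) for half of the travel and 13 N at the stop.
- bed_top (a point): Point on the flat top of the blue cushioned bed, 70 mm in front of the lip (grinder x = -70 mm, y = 0), 30 mm above the bench at rest; it sinks with the bed. The bed runs from grinder x = -130 to +80 mm and y = -105 to +105 mm.
- tub: White plastic tub with lid, 70 mm across, 90 mm high, loose bystander. Origin: centre of its underside.
- driver: Screwdriver with orange handle, 170 mm long, loose bystander, lying on the bench. Origin: on its length, at the underside; x along the shaft towards the tip.
- cup: White ceramic cup, 70 mm across, 80 mm high, loose bystander. Origin: centre of its underside.
Mind the look-alikes: they are no part of the job. What is meant by the plate is not green, and is the smaller of those in its own colour.

How it is judged:
By the outcome, as a careful person would: the job done as asked, in the order asked, and still so for the second after the job is handed in, while the arm keeps its last pose, push and grip.
It also fails if it takes over 42 s, if anything falls off the work surface, if the arm or the gripper's body presses on something with over 40 N, if the wrist force passes 120 N, or if a joint passes its speed limit or range.

## Working session

There is one attempt and no reset: what is moved stays moved. The work goes in short steps, Python scripts to look and compute and a tool call to move; the robot and the scene stay as the last step left them, time stands still between calls to the robot, and variables do not carry over. Pictures are saved under pics/ and viewed, and the job is handed in when it is done.

Besides the shell and the picture viewer there is one more tool, called after "Request:" in YAML: its name, and indented under it one key for each argument. arm_command: Moves the arm, as the interface text tells. Its arguments: {"type":"object","properties":{"rows":{"type":"array"},"squeeze":{"type":"number"}},"required":["rows"]}

```bash
mkdir -p pics
cat > h.py <<'E'
import numpy as np, cv2
from workcell import state, vision, order, robot
def snap(n,f):
    s=vision.snapshot(n); cv2.imwrite(f'pics/{f}.png',s['color'][:,:,::-1]); np.savez(f'pics/{f}.npz',**s); return s
def ray(s,u,v):
    K=s['intrinsics'];k1=float(s['k1'])
    x=(u-K[0,2])/K[0,0];y=(v-K[1,2])/K[1,1];a,b=x,y
    for _ in range(20):
        r=1+k1*(a*a+b*b);a,b=x/r,y/r
    return np.array([a,b,1.0])
def onplane(s,u,v,z):
    d=s['R'].T@ray(s,u,v);c=-s['R'].T@s['t'];return c+d*(z-c[2])/d[2]
def dep(s,u,v):
    D=s['depth'][int(v),int(u)];return s['R'].T@(ray(s,u,v)*D-s['t'])
E
python3 - <<'E'
from h import *
for n in('scene','top'):
    s=snap(n,n+'0');print(n,s['k1'],s['intrinsics'].tolist(),-s['R'].T@s['t'])
print(state(),robot.tip_extent)
E
```

```text
scene -0.03239061677689733 [[377.7136620974603, 0.0, 314.29440565107365], [0.0, 377.7136620974603, 202.5999112643511], [0.0, 0.0, 1.0]] [ 0.93180548 -0.75799791  0.87226054]
top -0.02501167853281998 [[501.6538027085521, 0.0, 317.02656467682243], [0.0, 501.6538027085521, 194.69473493622024], [0.0, 0.0, 1.0]] [ 0.45494392 -0.10068678  1.46942254]
{'clock': 0.1, 'joint_pos': array([ 1.04988305e+00,  3.59437351e-01,  1.51133046e+00, -5.93010144e-06,
        1.27248169e+00, -1.15119868e-01]), 'qvel': array([-3.70188066e-04, -4.59960501e-04, -1.43705975e-03, -6.05294460e-04,
        1.96098926e-03, -1.31064836e-05]), 'joint_torque': array([-9.78315875e-04, -5.16354883e+01, -2.71405721e+01,  6.74993265e-02,
        2.77527678e-02, -4.31889055e-05]), 'tcp_pos': array([0.23662238, 0.55083668, 0.30188855]), 'orientation': array([ 2.62288018e+00,  1.72782435e+00, -2.31887692e-03]), 'contact_force': array([-0.369034  ,  0.65567084,  0.07884438]), 'torque': array([ 0.00264541, -0.02405884, -0.00044114]), 'grip_width': 0.08782555839097403} 0.08
```

View pics/scene0.png

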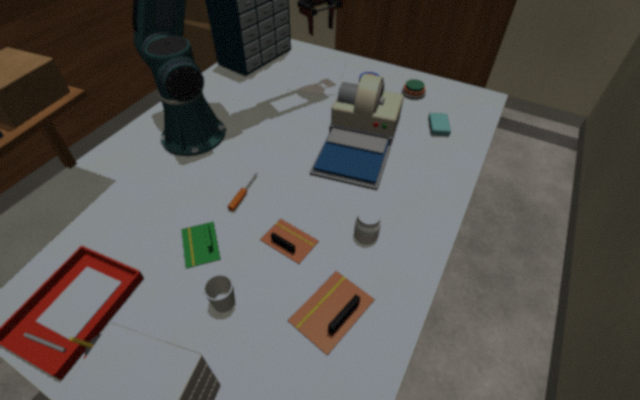

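View pics/top0.png

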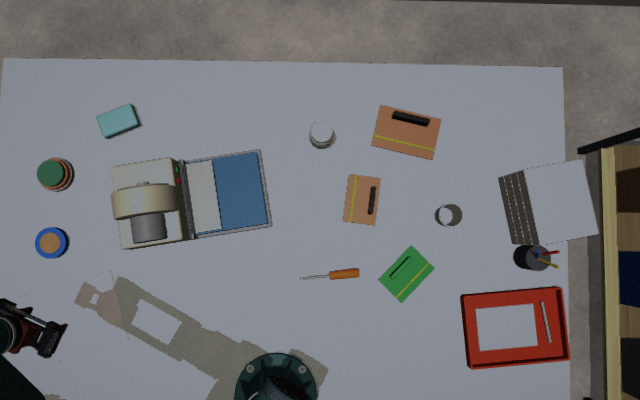

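The small copper plate is at about (362,200) in the top view. Its bar is at (372,200) and its yellow line at (351,198), facing the grinder. The apron is at (203,195) and the blue bed at (243,190). Next I'll measure these.

```bash
cat > meas.py <<'E'
from h import *
def comps(m,minA=60):
    n,l,st,c=cv2.connectedComponentsWithStats(m.astype(np.uint8));return [(l==i) for i in range(1,n) if st[i,4]>=minA]
def rect(s,m,z):
    ys,xs=np.nonzero(m);cs,_=cv2.findContours(m.astype(np.uint8),cv2.RETR_EXTERNAL,cv2.CHAIN_APPROX_NONE)
    c=max(cs,key=cv2.contourArea)[:,0,:]
    P=np.array([onplane(s,u,v,z)[:2] for u,v in c],np.float32)*1000
    return cv2.minAreaRect(P)
E
python3 - <<'E'
from meas import *
for n in ('top','scene'):
    s=dict(np.load(f'pics/{n}0.npz'));hsv=cv2.cvtColor(s['color'],cv2.COLOR_RGB2HSV);H,S,V=[hsv[:,:,i].astype(int) for i in range(3)]
    print(n)
    pts={'top':[(362,200),(372,200),(351,198),(355,185),(243,190),(203,195),(270,190)],'scene':[(290,240),(283,242),(300,232),(310,248),(350,165),(360,140)]}[n]
    for p in pts: print(p,hsv[p[1],p[0]],s['color'][p[1],p[0]],dep(s,*p).round(4))
    for nm,m,z in [('copper',(H<17)&(S>80)&(V>100),.004),('blue',(H>95)&(H<118)&(S>130)&(V>50),.03),('yellow',(H>=19)&(H<33)&(S>110)&(V>100),.004),('black',(V<60)&(S<255),.036)]:
        for c in comps(m):
            ys,xs=np.nonzero(c)
            if nm=='black' and not(60<c.sum()<700):continue
            r=rect(s,c,z);print(nm,c.sum(),(xs.mean().round(1),ys.mean().round(1)),[np.round(q,2) for q in r])
E
python3 - <<'E'
import cv2
a=cv2.imread('pics/top0.png')
cv2.imwrite('pics/z1.png',cv2.resize(a[140:260,100:290],None,fx=4,fy=4,interpolation=cv2.INTER_CUBIC))
cv2.imwrite('pics/z2.png',cv2.resize(a[160:240,330:400],None,fx=7,fy=7,interpolation=cv2.INTER_CUBIC))
E
```

```text
top
(362, 200) [ 13 110 137] [137 104  78] [ 0.5583 -0.241   0.0042]
(372, 200) [120   7  36] [35 35 36] [ 0.5566 -0.2667  0.0357]
(351, 198) [ 14 110 135] [135 104  77] [ 0.5636 -0.2085  0.0058]
(355, 185) [ 28 161 138] [138 133  51] [ 0.6023 -0.2201  0.0032]
(243, 190) [105 130 120] [ 59  90 120] [0.5798 0.1043 0.0312]
(203, 195) [ 84   9 144] [139 144 143] [0.5628 0.2168 0.0411]
(270, 190) [109  23 153] [139 144 153] [ 0.5839  0.0296 -0.0013]
copper 1496 (np.float64(406.5), np.float64(128.3)) [array([ 779.6 , -373.62]), array([184.02,  90.01]), np.float64(77.18)]
copper 514 (np.float64(402.4), np.float64(148.0)) [array([ 714.53, -359.04]), array([183.81,  24.87]), np.float64(77.39)]
copper 84 (np.float64(57.3), np.float64(175.6)) [array([620.23, 661.87]), array([62.5 , 89.18]), np.float64(75.4)]
copper 257 (np.float64(348.5), np.float64(197.6)) [array([ 564.76, -201.06]), array([ 17.02, 136.84]), np.float64(82.47)]
copper 910 (np.float64(364.7), np.float64(200.1)) [array([ 558.61, -251.57]), array([ 66.8 , 137.82]), np.float64(83.51)]
copper 293 (np.float64(49.7), np.float64(242.0
[... 4879 characters left out ...]
(np.float64(343.0), np.float64(315.4)) [array([ 801.63, -380.9 ]), array([118.31,  22.8 ]), np.float64(77.6)]
black 330 (np.float64(71.5), np.float64(361.0)) [array([ 330.62, -769.08]), array([27.26, 78.88]), np.float64(4.24)]
black 258 (np.float64(193.2), np.float64(380.5)) [array([ 588.54, -664.59]), array([13.98, 85.95]), np.float64(11.38)]
black 192 (np.float64(200.8), np.float64(384.6)) [array([ 608.38, -664.12]), array([12.93, 66.46]), np.float64(10.52)]
black 121 (np.float64(207.7), np.float64(388.5)) [array([ 625.47, -663.23]), array([11.47, 48.34]), np.float64(13.19)]
black 64 (np.float64(213.9), np.float64(391.8)) [array([ 641.08, -662.86]), array([ 8.73, 33.25]), np.float64(9.03)]
```

View pics/z1.png

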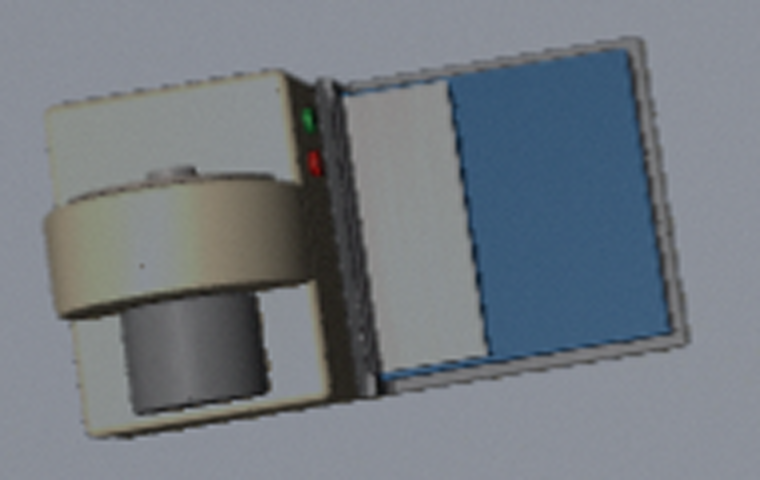

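View pics/z2.png

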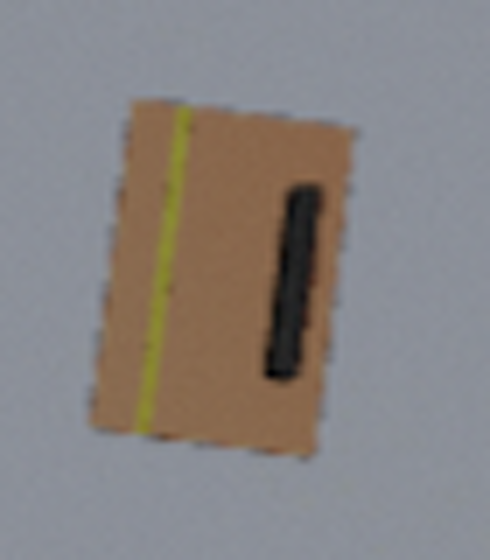

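```bash
python3 - <<'E'
from meas import *
for n in ('top','scene'):
    s=dict(np.load(f'pics/{n}0.npz'));hsv=cv2.cvtColor(s['color'],cv2.COLOR_RGB2HSV);H,S,V=[hsv[:,:,i].astype(int) for i in range(3)]
    roi=np.zeros(H.shape,bool)
    if n=='top': roi[165:235,335:390]=1
    else: roi[212:270,255:325]=1
    m=roi&(H<35)&(S>70)&(V>80)
    cs,_=cv2.findContours(m.astype(np.uint8),cv2.RETR_EXTERNAL,cv2.CHAIN_APPROX_NONE)
    c=max(cs,key=cv2.contourArea)[:,0,:];P=np.array([onplane(s,u,v,.004)[:2] for u,v in c],np.float32)*1000
    r=cv2.minAreaRect(P);print(n,'plate',r)
    a=np.deg2rad(r[2]);x=np.array([np.cos(a),np.sin(a)]);print(' origin est',np.array(r[0])-27.5*x)
    # blue/bed
    roi[:]=0
    if n=='top': roi[140:245,195:275]=1
    else: roi[130:190,305:395]=1
    b=roi&(H>95)&(H<120)&(S>90)
    cs,_=cv2.findContours(b.astype(np.uint8),cv2.RETR_EXTERNAL,cv2.CHAIN_APPROX_NONE)
    c=max(cs,key=cv2.contourArea);ap=cv2.approxPolyDP(c,3,True)[:,0,:]
    print(' bluepoly',[(tuple(p.tolist()),onplane(s,*p,.03)[:2].round(4).tolist()) for p in ap])
    # lip line: leftmost/top blue pixels, bounded by bed width
    c=c[:,0,:]
    for z in (.03,.0405):
        P=np.array([onplane(s,u,v,z)[:2] for u,v in c]);
        a=np.deg2rad(100.4);gx=np.array([np.cos(a),np.sin(a)]);gy=np.array([-gx[1],gx[0]])
        U=P@gx;W=P@gy
        print(' z',z,'U range',np.percentile(U,[1,99]),'W',np.percentile(W,[1,99]))
        sel=(U>np.percentile(U,99)-.02)&(W>W.min()+.02)&(W<W.max()-.02)
        f=np.polyfit(W[sel],U[sel],1);print('  far edge fit slope(deg)',np.rad2deg(np.arctan(f[0])),'U at mid',np.polyval(f,(W.min()+W.max())/2),sel.sum())
        sel=(U<U.min()+.01)&(W>W.min()+.02)&(W<W.max()-.02);f=np.polyfit(W[sel],U[sel],1);print('  near slope',np.rad2deg(np.arctan(f[0])),np.polyval(f,(W.min()+W.max())/2))
    # apron mask: white region in z
    if n=='top':
        D=s['depth']
    print()
E
python3 - <<'E'
import cv2
a=cv2.imread('pics/scene0.png')
cv2.imwrite('pics/z3.png',cv2.resize(a[65:195,300:420],None,fx=5,fy=4.5,interpolation=cv2.INTER_CUBIC))
E
```

```text
top plate ((560.5286254882812, -238.87521362304688), (92.62831115722656, 138.56036376953125), 83.29615783691406)
 origin est [ 557.31834871 -266.18719127]
 bluepoly [((255, 152), [0.691, 0.0728]), ((211, 159), [0.6685, 0.1996]), ((222, 228), [0.4698, 0.1617]), ((195, 234), [0.4514, 0.2385]), ((267, 222), [0.489, 0.0333])]
 z 0.03 U range [-0.05612827  0.14989381] W [-0.69353818 -0.48463605]Traceback (most recent call last):
  File "<stdin>", line 28, in <module>
    raise TypeError("expected non-empty vector for x")
TypeError: expected non-empty vector for x
```

View pics/z3.png

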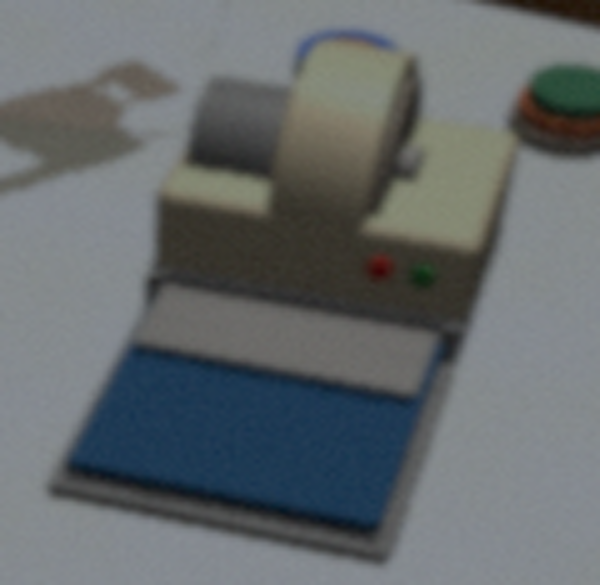

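Run:
```python
from meas import *
a=np.deg2rad(100.4);gx=np.array([np.cos(a),np.sin(a)]);gy=np.array([-gx[1],gx[0]])
s=dict(np.load('pics/top0.npz'));img=s['color'].astype(float);sat=img[:,:,2]-img[:,:,0]
def fit(pts,z,nm):
    P=np.array([onplane(s,u,v,z)[:2] for u,v in pts]);d,c=None,P.mean(0)
    vx,vy,x0,y0=cv2.fitLine(P.astype(np.float32),cv2.DIST_HUBER,0,.001,.001).ravel()
    yaw=np.rad2deg(np.arctan2(vy,vx))%180;print(nm,'line dir',yaw,'U',np.array([x0,y0])@gx,'W range',(P@gy).min(),(P@gy).max())
def crossing(arr,th):
    k=[i for i in range(len(arr)-1) if (arr[i]-th)*(arr[i+1]-th)<0];return [i+(th-arr[i])/(arr[i+1]-arr[i]) for i in k]
lip=[];near=[]
for v in range(164,220):
    c=crossing(sat[v,195:280],30)
    if v%8==0: print(v,np.round(c,2)+195)
    c=[195+q for q in c]
    if len(c)>=2: lip.append((c[0],v));near.append((c[-1],v))
fit(lip,.042,'lip top');fit(lip,.039,'lip39');fit(near,.03,'near')
up=[];lo=[]
for u in range(226,254):
    c=crossing(sat[140:245,u],30)
    if len(c)>=2: up.append((u,140+c[0]));lo.append((u,140+c[-1]))
for nm,p in(('up',up),('lo',lo)):
    P=np.array([onplane(s,u,v,.03)[:2] for u,v in p]);print(nm,'W',(P@gy).mean(),np.polyfit(P@gx,P@gy,1)[0])
# apron side edges at columns 195..208
for u in range(196,212,3): print(u,[ (round(140+c,1),round(float(onplane(s,u,140+c,.042)[:2]@gy),4)) for c in crossing(sat[140:245,u],30)])
s=dict(np.load('pics/scene0.npz'));img=s['color'].astype(float);sat=img[:,:,2]-img[:,:,0]
lip=[];near=[]
for u in range(332,378):
    c=crossing(sat[125:190,u],25)
    if u%8==0: print(u,np.round(c,2)+125)
    if len(c)>=2: lip.append((u,125+c[0]));near.append((u,125+c[-1]))
fit(lip,.042,'S lip42');fit(lip,.039,'S lip39');fit(near,.03,'S near')
```

```text
168 [212.59 258.5 ]
176 [214.09 259.8 ]
184 [215.17 261.38]
192 [216.42 262.37]
200 [217.5 263.5]
208 [218.81 264.64]
216 [219.96 266.39]
lip top line dir 10.256551 U 0.07252933850855263 W range -0.6764128682706811 -0.516727514297923
lip39 line dir 10.256552 U 0.07306251911658591 W range -0.6769322356557553 -0.516911272534652
near line dir 10.181565 U -0.0559855945141049 W range -0.6566194631555416 -0.4957129814992916
up W -0.6938275895934015 -0.00017461654751994645
lo W -0.48465943438531944 -0.002777180460139374
196 [(np.float64(232.6), -0.49), (np.float64(234.7), -0.4841)]
199 [(np.float64(160.8), -0.6919), (np.float64(161.3), -0.6905), (np.float64(232.3), -0.4893), (np.float64(233.9), -0.4849)]
202 [(np.float64(231.6), -0.4901), (np.float64(233.6), -0.4843)]
205 [(np.float64(159.7), -0.6921), (np.float64(160.3), -0.6904), (np.float64(231.4), -0.4893), (np.float64(233.1), -0.4845)]
208 [(np.float64(230.6), -0.4901), (np.float64(232.7), -0.4842)]
211 [(np.float64(158.7), -0.6922), (np.float64(159.7), -0.6893), (np.float64(230.4), -0.4893)]
336 [143.81 173.1 ]
344 [145.61 175.19]
352 [147.35 177.11]
360 [149.12 178.83]
368 [150.71 180.67]
376 [152.45 179.38]
S lip42 line dir 10.1455765 U 0.06744969381671943 W range -0.6723185130615307 -0.5151567280503468
S lip39 line dir 10.145578 U 0.0709950918880973 W range -0.6719306385260096 -0.5142009771317494
S near line dir 10.33993 U -0.05943085315323732 W range -0.6948505359073538 -0.5534112337368549
```

Measured poses:
- **Plate:** origin about (0.557, -0.266), yaw 83.2°.
- **Lip:** about (0.5666, 0.1774).
- **Tuck direction:** yaw about 100.2°.

The sizes and heights match the given ones. I'll move above the plate now.

Request:
arm_command:
  rows:
    - [[1.78, -4.54, 0, 0, 0, 0.016, 1], [1.78, -4.54, 0, 0, 0, 0.016, 1], [1.78, -4.54, 0, 0, 0, 0.016, 1], [1.78, -4.54, 0, 0, 0, 0.016, 1], [1.78, -4.54, 0, 0, 0, 0.016, 1]]

```text
clock: 0.6
tcp_pos: [0.3259, 0.3224, 0.3024]
orientation: [2.551, 1.833, -0.001]
contact_force: [0.3, -0.8, 0.3]
grip_width: 0.0874
```

Request:
arm_command:
  rows:
    - [[1.78, -4.54, 0, 0, 0, 0.016, 1], [1.78, -4.54, 0, 0, 0, 0.016, 1], [1.78, -4.54, 0, 0, 0, 0.016, 1], [1.78, -4.54, 0, 0, 0, 0.016, 1], [1.78, -4.54, 0, 0, 0, 0.016, 1]]

```text
clock: 1.1
tcp_pos: [0.4149, 0.0953, 0.3026]
orientation: [2.476, 1.933, 0.0]
contact_force: [0.4, -0.8, -0.7]
grip_width: 0.0879
```

Request:
arm_command:
  rows:
    - [[1.78, -4.54, 0, 0, 0, 0.016, 1], [1.78, -4.54, 0, 0, 0, 0.016, 1], [1.78, -4.54, 0, 0, 0, 0.016, 1], [1.78, -4.54, 0, 0, 0, 0.016, 1], [1.78, -4.54, 0, 0, 0, 0.016, 1]]

```text
clock: 1.6
tcp_pos: [0.504, -0.1318, 0.3024]
orientation: [-2.397, -2.03, 0.0]
contact_force: [0.5, -0.7, 0.1]
grip_width: 0.0878
```

Request:
arm_command:
  rows:
    - [[1.78, -4.54, 0, 0, 0, 0.016, 1], [1.78, -4.54, 0, 0, 0, 0.016, 1], [1.78, -4.54, 0, 0, 0, 0.016, 1], [0, 0, 0, 0, 0, 0, 1], [0, 0, 0, 0, 0, 0, 1]]

```text
clock: 2.1
tcp_pos: [0.5569, -0.2666, 0.3017]
orientation: [-2.349, -2.083, 0.0]
contact_force: [-0.6, 0.4, 0.0]
grip_width: 0.0876
```

```bash
cat >> h.py <<'E'
from scipy.spatial.transform import Rotation as Ro
def st():
    s=state();R=Ro.from_rotvec(s['orientation']).as_matrix()
    print('t %.2f'%s['clock'],'tcp mm',(s['tcp_pos']*1000).round(1),'yaw %.2f'%np.rad2deg(np.arctan2(R[1,0],R[0,0])),'zax',R[:,2].round(4),'F',s['contact_force'].round(2),'T',s['torque'].round(3),'w %.4f'%s['grip_width']);return s
E
python3 -c "
from h import *
st()"
```

```text
t 2.10 tcp mm [ 556.9 -266.6  301.7] yaw 83.13 zax [-0.0014  0.0012 -1.    ] F [-0.56  0.43  0.03] T [0.071 0.02  0.06 ] w 0.0876
```

Request:
arm_command:
  rows:
    - [[0, 0, -4.5, 0, 0, 0, 1], [0, 0, -4.5, 0, 0, 0, 1], [0, 0, -4.5, 0, 0, 0, 1], [0, 0, -3.0, 0, 0, 0, 1], [0, 0, -2.0, 0, 0, 0, 1]]

```text
clock: 2.6
tcp_pos: [0.5551, -0.2629, 0.1151]
orientation: [-2.343, -2.085, 0.002]
contact_force: [-0.4, 0.1, 0.1]
grip_width: 0.0876
```

Request:
arm_command:
  rows:
    - [[0, 0, -1.5, 0, 0, 0, 1], [0, 0, -1.0, 0, 0, 0, 1], [0, 0, -0.4, 0, 0, 0, 1], [0, 0, 0, 0, 0, 0, 1]]

```text
clock: 3.0
tcp_pos: [0.5574, -0.2657, 0.0889]
orientation: [2.348, 2.087, 0.0]
contact_force: [0.4, 0.1, -0.5]
grip_width: 0.0878
```

```bash
python3 -c "
from h import *
st()
s=snap('scene','s1')
a=cv2.imread('pics/s1.png');cv2.imwrite('pics/s1z.png',cv2.resize(a[170:290,220:360],None,fx=5,fy=5,interpolation=cv2.INTER_CUBIC))"
```

```text
t 3.00 tcp mm [ 557.4 -265.7   88.9] yaw 83.27 zax [ 2.e-04 -2.e-04 -1.e+00] F [ 0.4   0.1  -0.51] T [0.041 0.029 0.001] w 0.0878
```

View pics/s1z.png

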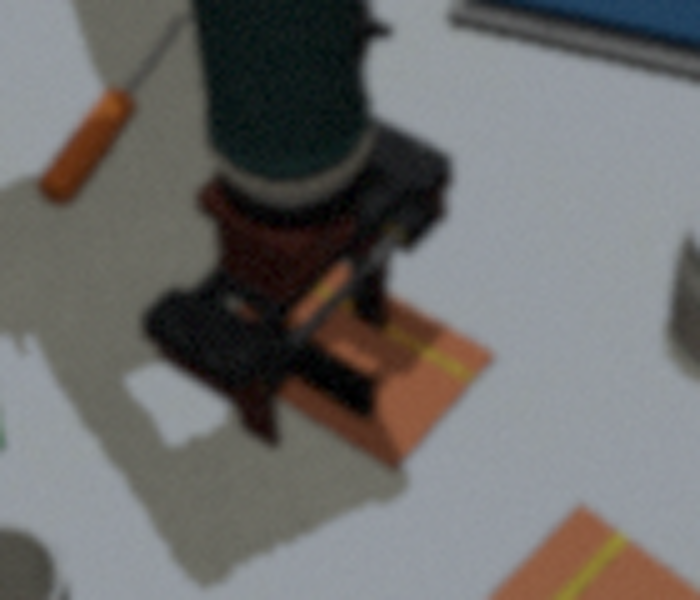

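The open fingers straddle the black bar (picture about (288,244)), and nothing else is touched. I'll close.

Request:
arm_command:
  rows:
    - [[0, 0, 0, 0, 0, 0, 0], [0, 0, 0, 0, 0, 0, 0], [0, 0, 0, 0, 0, 0, 0], [0, 0, 0, 0, 0, 0, 0], [0, 0, 0, 0, 0, 0, 0]]
  squeeze: 35

```text
clock: 3.55
tcp_pos: [0.5573, -0.266, 0.0888]
orientation: [2.348, 2.087, -0.0]
contact_force: [0.1, -0.4, -1.4]
grip_width: 0.0514
```

Request:
arm_command:
  rows:
    - [[0, 0, 0, 0, 0, 0, 0], [0, 0, 0, 0, 0, 0, 0], [0, 0, 0, 0, 0, 0, 0]]

```text
clock: 3.85
tcp_pos: [0.5572, -0.2659, 0.0885]
orientation: [-2.348, -2.087, 0.0]
contact_force: [-0.8, -0.1, -0.7]
grip_width: 0.0277
```

```bash
python3 -c "
from h import *
st()"
```

```text
t 3.85 tcp mm [ 557.2 -265.9   88.5] yaw 83.25 zax [-2.e-04 -0.e+00 -1.e+00] F [-0.83 -0.14 -0.7 ] T [ 0.039  0.043 -0.024] w 0.0277
```

Request:
arm_command:
  rows:
    - [[0, 0, 0, 0, 0, 0, 0], [0, 0, 0, 0, 0, 0, 0], [0, 0, 0, 0, 0, 0, 0], [0, 0, 0, 0, 0, 0, 0], [0, 0, 0, 0, 0, 0, 0]]

```text
clock: 4.35
tcp_pos: [0.5573, -0.266, 0.0886]
orientation: [2.348, 2.087, -0.0]
contact_force: [0.1, -0.3, -1.0]
grip_width: 0.012
```

```bash
python3 -c "
from h import *
st()"
```

```text
t 4.35 tcp mm [ 557.3 -266.    88.6] yaw 83.25 zax [-0.e+00 -2.e-04 -1.e+00] F [ 0.11 -0.3  -0.97] T [-0.084  0.054  0.013] w 0.0120
```

The width reads 12 mm, which is the bar, so the grip is good. With TCP z at 88.6 mm the plate underside is at 0. I'll lift and carry.

Request:
arm_command:
  rows:
    - [[0, 0, 1, 0, 0, 0, 0], [0, 0, 2.5, 0, 0, 0, 0], [0, 0, 3, 0, 0, 0, 0], [0, 0, 2.5, 0, 0, 0, 0], [0, 0, 2, 0, 0, 0, 0]]

```text
clock: 4.85
tcp_pos: [0.5575, -0.2661, 0.2009]
orientation: [2.347, 2.086, 0.001]
contact_force: [-0.0, 0.5, -1.1]
grip_width: 0.012
```

```bash
python3 -c "
from h import *
st();snap('scene','s2')"
```

```text
t 4.85 tcp mm [ 557.5 -266.1  200.9] yaw 83.25 zax [ 1.4e-03 -9.0e-04 -1.0e+00] F [-0.02  0.48 -1.11] T [-0.053 -0.037 -0.002] w 0.0120
```

View pics/s2.png

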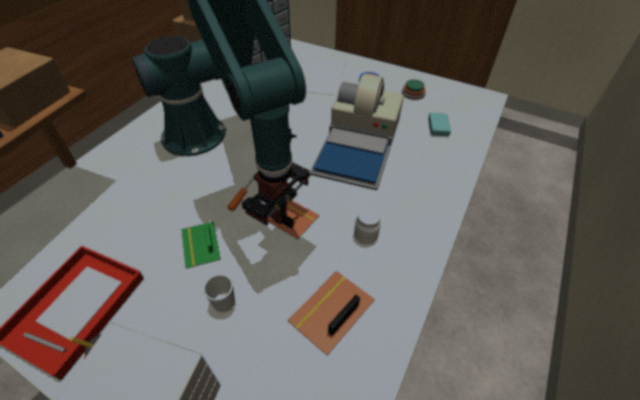

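The plate hangs level in the gripper (picture about (298,215)), with the bystanders clear. I'll carry it to the bed.

Request:
arm_command:
  rows:
    - [[0.13, 1.75, 0, 0, 0, 0.015, 0], [0.26, 3.5, 0, 0, 0, 0.03, 0], [0.26, 3.5, 0, 0, 0, 0.03, 0], [0.26, 3.5, 0, 0, 0, 0.03, 0], [0.26, 3.5, 0, 0, 0, 0.03, 0]]

```text
clock: 5.4
tcp_pos: [0.5676, -0.1057, 0.1971]
orientation: [-2.198, -2.24, 0.002]
contact_force: [0.4, 0.3, 0.7]
grip_width: 0.0118
```

Request:
arm_command:
  rows:
    - [[0.26, 3.5, 0, 0, 0, 0.03, 0], [0.26, 3.5, 0, 0, 0, 0.03, 0], [0.26, 3.5, 0, 0, 0, 0.03, 0], [0.26, 3.5, 0, 0, 0, 0.03, 0], [0.26, 3.5, 0, 0, 0, 0.03, 0]]

```text
clock: 5.9
tcp_pos: [0.5802, 0.0691, 0.1971]
orientation: [-2.024, -2.399, 0.003]
contact_force: [0.2, 0.3, -1.6]
grip_width: 0.0118
```

Request:
arm_command:
  rows:
    - [[0.13, 1.75, 0, 0, 0, 0.011, 0], [0, 0, 0, 0, 0, 0, 0], [0, 0, -2, 0, 0, 0, 0], [0, 0, -2, 0, 0, 0, 0], [0, 0, 0, 0, 0, 0, 0]]

```text
clock: 6.4
tcp_pos: [0.5808, 0.0831, 0.1558]
orientation: [-2.013, -2.406, 0.007]
contact_force: [-0.8, -0.3, -2.1]
grip_width: 0.0118
```

```bash
python3 -c "
from h import *
st();snap('scene','s3');snap('top','t3')
a=cv2.imread('pics/s3.png');cv2.imwrite('pics/s3z.png',cv2.resize(a[60:200,270:430],None,fx=5,fy=4,interpolation=cv2.INTER_CUBIC))
a=cv2.imread('pics/t3.png');cv2.imwrite('pics/t3z.png',cv2.resize(a[130:260,150:310],None,fx=5,fy=4,interpolation=cv2.INTER_CUBIC))"
```

```text
t 6.40 tcp mm [580.8  83.1 155.8] yaw 100.17 zax [-6.2e-03 -8.0e-04 -1.0e+00] F [-0.78 -0.35 -2.1 ] T [-0.021  0.037  0.042] w 0.0118
```

View pics/s3z.png

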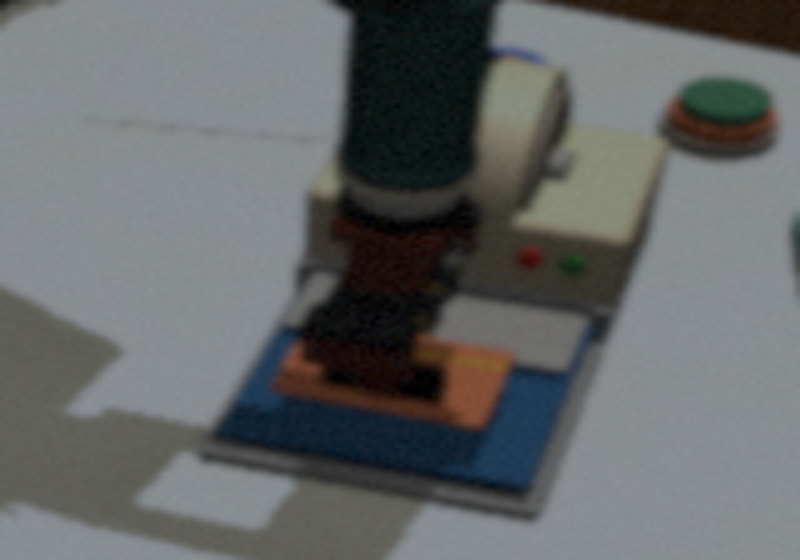

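View pics/t3z.png

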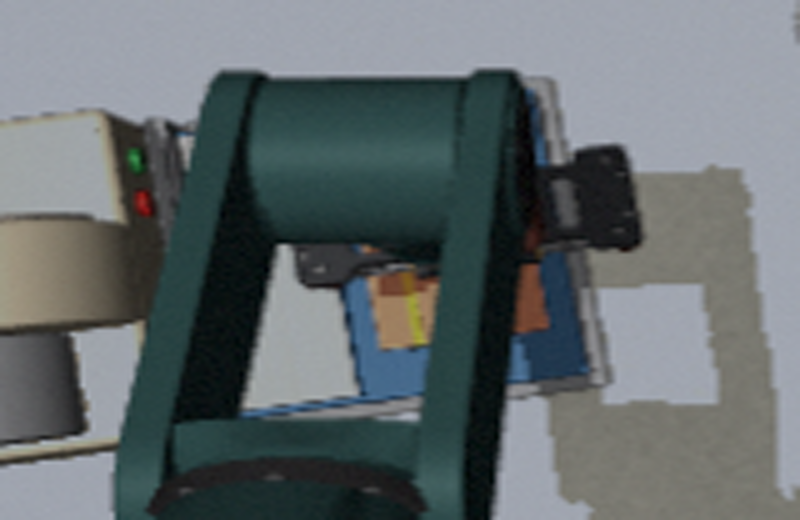

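The plate is over the bed, level and square. Its tuck edge, at about (375,310) in the top zoom, lies in front of the lip. I'll lower it gently.

Request:
arm_command:
  rows:
    - [[0, 0, -1.5, 0, 0, 0, 0], [0, 0, -1, 0, 0, 0, 0], [0, 0, -0.5, 0, 0, 0, 0], [0, 0, 0, 0, 0, 0, 0], [0, 0, 0, 0, 0, 0, 0]]

```text
clock: 7.0
tcp_pos: [0.5835, 0.084, 0.129]
orientation: [2.015, 2.41, 0.0]
contact_force: [1.0, 0.6, -1.4]
grip_width: 0.0115
```

```bash
python3 -c "
from h import *
st()"
```

```text
t 7.00 tcp mm [583.5  84.  129. ] yaw 100.21 zax [ 3.e-04 -1.e-04 -1.e+00] F [ 0.99  0.65 -1.36] T [ 0.042 -0.014 -0.032] w 0.0115
```

Request:
arm_command:
  rows:
    - [[0, 0, -0.5, 0, 0, 0, 0], [0, 0, -0.4, 0, 0, 0, 0], [0, 0, 0, 0, 0, 0, 0], [0, 0, 0, 0, 0, 0, 0]]

```text
clock: 7.4
tcp_pos: [0.5832, 0.0841, 0.1195]
orientation: [-2.015, -2.41, 0.0]
contact_force: [0.5, -0.5, -1.7]
grip_width: 0.0116
```

Request:
arm_command:
  rows:
    - [[0, 0, -0.1, 0, 0, 0, 0], [0, 0, 0, 0, 0, 0, 0], [0, 0, 0, 0, 0, 0, 0]]

```text
clock: 7.7
tcp_pos: [0.5833, 0.0841, 0.1187]
orientation: [2.015, 2.41, -0.0]
contact_force: [0.4, -0.1, -1.7]
grip_width: 0.012
```

Request:
arm_command:
  rows:
    - [[0, 0, -0.1, 0, 0, 0, 0], [0, 0, 0, 0, 0, 0, 0], [0, 0, 0, 0, 0, 0, 0]]

```text
clock: 8.0
tcp_pos: [0.5833, 0.084, 0.1178]
orientation: [2.015, 2.41, 0.0]
contact_force: [-1.2, -0.6, 1.0]
grip_width: 0.0115
```

```bash
python3 -c "
from h import *
st();snap('scene','s4');snap('top','t4')
a=cv2.imread('pics/s4.png');cv2.imwrite('pics/s4z.png',cv2.resize(a[100:200,290:410],None,fx=6,fy=6,interpolation=cv2.INTER_CUBIC))
a=cv2.imread('pics/t4.png');cv2.imwrite('pics/t4z.png',cv2.resize(a[130:260,150:310],None,fx=5,fy=4,interpolation=cv2.INTER_CUBIC))"
```

```text
t 8.00 tcp mm [583.3  84.  117.8] yaw 100.21 zax [ 2.e-04 -1.e-04 -1.e+00] F [-1.17 -0.6   0.97] T [0.034 0.131 0.024] w 0.0115
```

View pics/s4z.png

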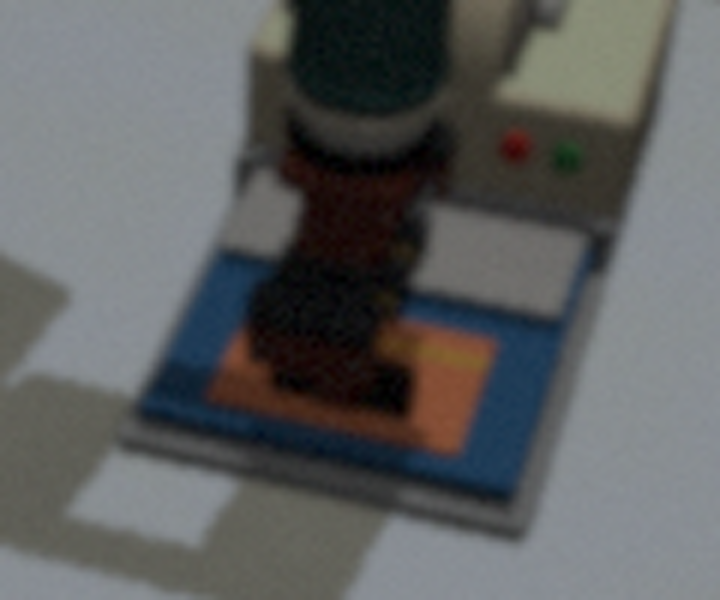

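View pics/t4z.png

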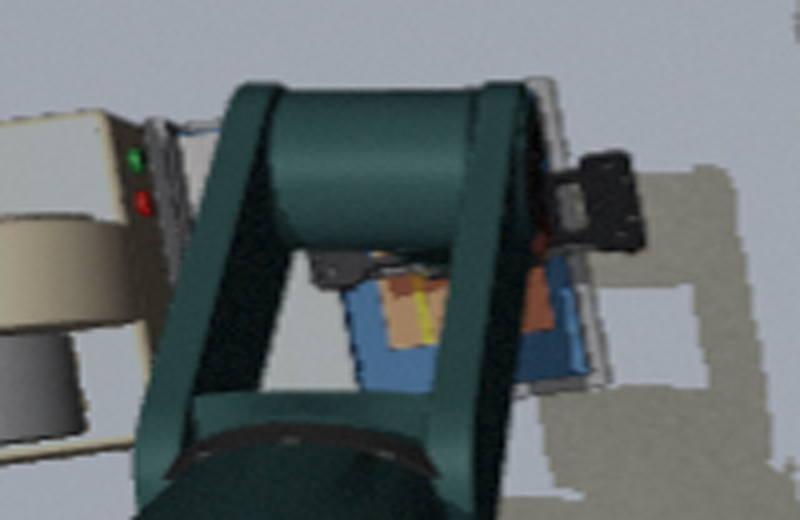

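Run:
```python
from h import *
a=np.deg2rad(100.2);gx=np.array([np.cos(a),np.sin(a)]);gy=np.array([-gx[1],gx[0]]);L=np.array([.5666,.1774])
T=dict(np.load('pics/top0.npz'));S=dict(np.load('pics/scene0.npz'))
def g(s,u,v,z):
    p=onplane(s,u,v,z)[:2]-L;return (np.array([p@gx,p@gy])*1000).round(1)
print('top: tuck +y corner',g(T,228.4,217,.0335),'scene tuck -y corner',g(S,290+498/6,100+340/6,.0335),'scene rear -y corner',g(S,290+462/6,100+452/6,.0335))
print('scene lip ends z.039',g(S,290+560/6,100+320/6,.039),g(S,290+218/6,100+252/6,.039))
print('scene bed near corners',g(S,290+515/6,100+495/6,.03),g(S,290+140/6,100+413/6,.03))
print('top lip ends', g(T,150+345/5,130+290/4,.042),g(T,150+360/5,130+392/4,.042))
print('tcp pred edge', (np.array([.5833,.084])-L)@gx*1000+75,(np.array([.5833,.084])-L)@gy*1000)
```

```text
top: tuck +y corner [-21.6  70.1] scene tuck -y corner [-18.9 -73.6] scene rear -y corner [-112.7  -75.2]
scene lip ends z.039 [   2.3 -103.5] [-1.8 95.3]
scene bed near corners [-131.8 -108.5] [-135.    97.7]
top lip ends [-2.7 25.5] [-0.4 98.6]
tcp pred edge -19.881184947664252 0.10364809276268688
```

Corner checks agree with the TCP prediction: the tuck edge is 20 mm before the lip, centred and square. The plate rests lightly on the bed, so I'll slide it in.

Request:
arm_command:
  rows:
    - [[-0.03, 0.18, 0, 0, 0, 0, 0], [-0.07, 0.39, 0, 0, 0, 0, 0], [-0.07, 0.39, 0, 0, 0, 0, 0], [-0.07, 0.39, 0, 0, 0, 0, 0], [0, 0, 0, 0, 0, 0, 0]]

```text
clock: 8.6
tcp_pos: [0.5808, 0.0984, 0.1177]
orientation: [-2.014, -2.41, -0.001]
contact_force: [1.3, 0.4, 0.9]
grip_width: 0.012
```

```bash
python3 -c "
from h import *
st()"
```

```text
t 8.60 tcp mm [580.8  98.4 117.7] yaw 100.23 zax [ 2.e-04  5.e-04 -1.e+00] F [1.3  0.35 0.9 ] T [ 0.204  0.046 -0.026] w 0.0120
```

Request:
arm_command:
  rows:
    - [[-0.07, 0.39, 0, 0, 0, 0, 0], [-0.07, 0.39, 0, 0, 0, 0, 0], [-0.07, 0.39, 0, 0, 0, 0, 0], [-0.07, 0.39, 0, 0, 0, 0, 0], [0, 0, 0, 0, 0, 0, 0]]

```text
clock: 9.1
tcp_pos: [0.5779, 0.1139, 0.1176]
orientation: [-2.014, -2.41, -0.001]
contact_force: [-0.4, 1.4, 1.3]
grip_width: 0.0116
```

```bash
python3 -c "
from h import *
st();snap('scene','s5')
a=cv2.imread('pics/s5.png');cv2.imwrite('pics/s5z.png',cv2.resize(a[100:200,290:410],None,fx=6,fy=6,interpolation=cv2.INTER_CUBIC))"
```

```text
t 9.10 tcp mm [577.9 113.9 117.6] yaw 100.22 zax [-1.e-04  5.e-04 -1.e+00] F [-0.4   1.43  1.33] T [ 0.34   0.005 -0.032] w 0.0116
```

View pics/s5z.png

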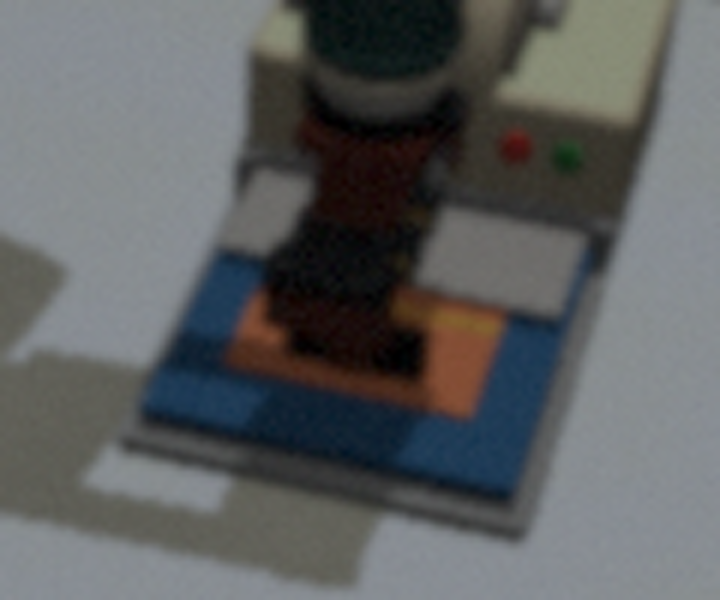

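The edge has gone under the lip, and the apron is still level at the same pixels. I'll keep sliding.

Request:
arm_command:
  rows:
    - [[-0.07, 0.39, 0, 0, 0, 0, 0], [-0.07, 0.39, 0, 0, 0, 0, 0], [-0.07, 0.39, 0, 0, 0, 0, 0], [0, 0, 0, 0, 0, 0, 0]]

```text
clock: 9.55
tcp_pos: [0.5758, 0.1255, 0.1176]
orientation: [-2.015, -2.41, -0.0]
contact_force: [-0.3, 0.8, 1.1]
grip_width: 0.0118
```

Request:
arm_command:
  rows:
    - [[-0.07, 0.39, 0, 0, 0, 0, 0], [-0.07, 0.39, 0, 0, 0, 0, 0], [-0.03, 0.17, 0, 0, 0, 0, 0], [0, 0, 0, 0, 0, 0, 0], [0, 0, 0, 0, 0, 0, 0]]

```text
clock: 10.05
tcp_pos: [0.5741, 0.1348, 0.1176]
orientation: [-2.015, -2.41, -0.001]
contact_force: [-0.5, 1.4, 1.4]
grip_width: 0.012
```

```bash
python3 -c "
from h import *
s=st()
a=np.deg2rad(100.2);gx=np.array([np.cos(a),np.sin(a)]);d=s['tcp_pos'][:2]-[.5666,.1774];print(d@gx*1000,d@np.array([-gx[1],gx[0]])*1000)
snap('scene','s6');snap('top','t6')
a=cv2.imread('pics/s6.png');cv2.imwrite('pics/s6z.png',cv2.resize(a[100:200,290:410],None,fx=6,fy=6,interpolation=cv2.INTER_CUBIC))
a=cv2.imread('pics/t6.png');cv2.imwrite('pics/t6z.png',cv2.resize(a[130:260,150:310],None,fx=5,fy=4,interpolation=cv2.INTER_CUBIC))"
```

```text
t 10.05 tcp mm [574.1 134.8 117.6] yaw 100.21 zax [-1.e-04  5.e-04 -1.e+00] F [-0.5   1.44  1.4 ] T [ 0.259 -0.001  0.006] w 0.0120
-43.28553519842315 0.1213651106436962
```

View pics/s6z.png

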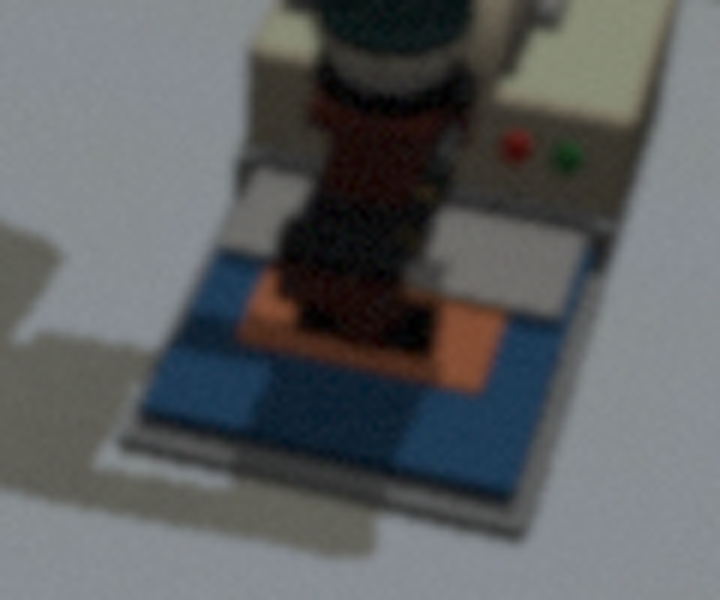

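View pics/t6z.png

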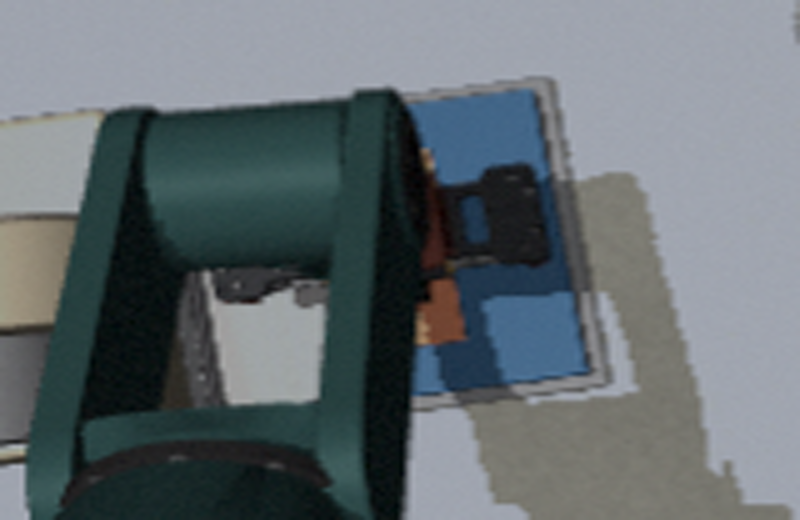

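The tuck is 31.7 mm, centred within about 1 mm. The yellow line is hidden and the apron is level. I'll press down in small steps.

Request:
arm_command:
  rows:
    - [[0, 0, -0.05, 0, 0, 0, 0], [0, 0, -0.05, 0, 0, 0, 0], [0, 0, -0.05, 0, 0, 0, 0], [0, 0, -0.05, 0, 0, 0, 0], [0, 0, 0, 0, 0, 0, 0]]

```text
clock: 10.65
tcp_pos: [0.5742, 0.1345, 0.1157]
orientation: [-2.015, -2.41, -0.0]
contact_force: [-1.9, 2.8, 5.6]
grip_width: 0.0117
```

Request:
arm_command:
  rows:
    - [[0, 0, -0.05, 0, 0, 0, 0], [0, 0, -0.05, 0, 0, 0, 0], [0, 0, 0, 0, 0, 0, 0], [0, 0, 0, 0, 0, 0, 0], [0, 0, 0, 0, 0, 0, 0]]

```text
clock: 11.15
tcp_pos: [0.5742, 0.1346, 0.115]
orientation: [-2.015, -2.41, -0.0]
contact_force: [-2.2, 3.3, 6.5]
grip_width: 0.0115
```

```bash
python3 -c "
from h import *
s=st()"
```

```text
t 11.15 tcp mm [574.2 134.6 115. ] yaw 100.20 zax [ 1.e-04  2.e-04 -1.e+00] F [-2.18  3.35  6.48] T [ 0.577  0.301 -0.065] w 0.0115
```

Request:
arm_command:
  rows:
    - [[0, 0, -0.05, 0, 0, 0, 0], [0, 0, 0, 0, 0, 0, 0], [0, 0, 0, 0, 0, 0, 0], [0, 0, 0, 0, 0, 0, 0], [0, 0, 0, 0, 0, 0, 0]]

```text
clock: 11.65
tcp_pos: [0.5742, 0.1345, 0.1145]
orientation: [-2.015, -2.41, -0.0]
contact_force: [-2.3, 2.8, 7.6]
grip_width: 0.0119
```

Run:
```python
from h import *
s=st()
S=snap('scene','s7');T=snap('top','t7');s=st()
a=cv2.imread('pics/s7.png');cv2.imwrite('pics/s7z.png',cv2.resize(a[100:200,290:410],None,fx=6,fy=6,interpolation=cv2.INTER_CUBIC))
# depth on apron now vs before
S0=dict(np.load('pics/scene0.npz'));S6=dict(np.load('pics/s6.npz'))
def med(q,us,vs): return np.median([dep(q,u,v)[2] for u in us for v in vs])*1000
R=range
print('apron right z mm before/now',med(S0,R(368,382),R(142,148)),med(S,R(368,382),R(142,148)))
print('bed front-right z before/slid/now',[round(float(med(q,R(365,374),R(170,177))),2) for q in (S0,S6,S)])
print('bystander diff (pixels changed)',{n:int((np.abs(S['color'][b].astype(int)-S0['color'][b].astype(int)).max(2)>60).sum()) for n,b in dict(tub=np.s_[205:245,350:385],cup=np.s_[272:315,200:240],driver=np.s_[170:215,225:260]).items()})
```

```text
t 11.65 tcp mm [574.2 134.5 114.5] yaw 100.21 zax [ 0.e+00  2.e-04 -1.e+00] F [-2.25  2.83  7.63] T [0.594 0.421 0.011] w 0.0119
t 11.75 tcp mm [574.2 134.5 114.5] yaw 100.20 zax [ 1.e-04  3.e-04 -1.e+00] F [-2.81  2.39  6.75] T [0.56  0.428 0.005] w 0.0118
apron right z mm before/now 43.37658336447496 43.55322547632956
bed front-right z before/slid/now [31.42, 29.96, 26.89]
bystander diff (pixels changed) {'tub': 0, 'cup': 0, 'driver': 0}
```

View pics/s7z.png

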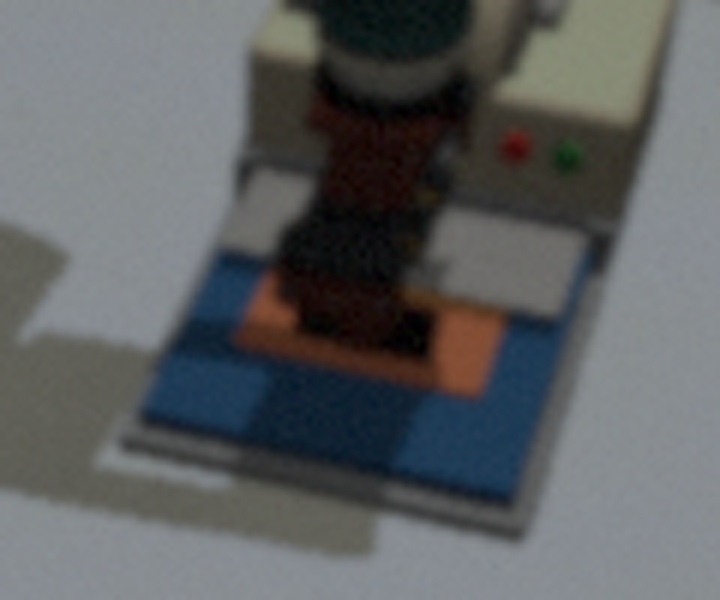

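View pics/t7.png

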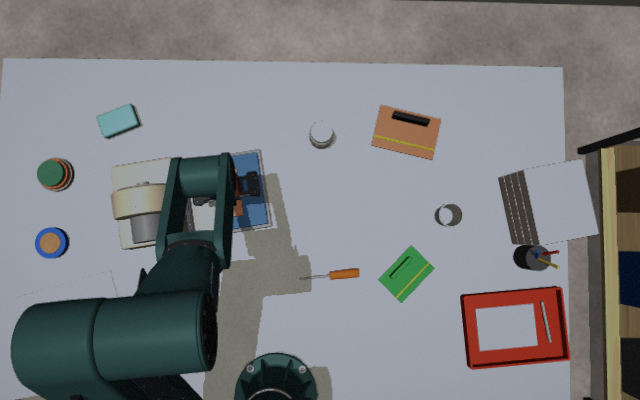

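Run:
```python
from h import *
a=np.deg2rad(100.2);gx=np.array([np.cos(a),np.sin(a)]);gy=np.array([-gx[1],gx[0]]);L=np.array([.5666,.1774])
S=dict(np.load('pics/s7.npz'))
def g(u,v,z):
    p=onplane(S,290+u/6,100+v/6,z)[:2]-L;return (np.array([p@gx,p@gy])*1000).round(1)
print('rear -y corner',g(481,396,.0299),'yellow low edge',g(435,301,.0299),'lip near there z39',g(500,306,.039),'lip right end',g(560,320,.039))
b=np.load('pics/s7.npz')['color'];print(b[145:155,362].tolist())
st()
```

```text
rear -y corner [-62.9 -74.4] yellow low edge [  6.5 -31.7] lip near there z39 [  3.3 -69.1] lip right end [   2.3 -103.5]
[[67, 66, 64], [67, 66, 64], [69, 67, 62], [68, 57, 48], [76, 56, 32], [79, 53, 30], [69, 43, 27], [57, 31, 18], [52, 30, 23], [60, 36, 26]]
t 11.75 tcp mm [574.2 134.5 114.5] yaw 100.20 zax [ 1.e-04  3.e-04 -1.e+00] F [-2.81  2.39  6.75] T [0.56  0.428 0.005] w 0.0118
```

The yellow line's near edge is 4 to 6.5 mm behind the lip. The scene view only sees it obliquely through the gap. The bed is down about 4.1 mm of 6 mm and the load is steady, so I'm handing in while still holding.

Request:
arm_command:
  rows:
    - [[0, 0, 0, 0, 0, 0, 0], [0, 0, 0, 0, 0, 0, 0], [0, 0, 0, 0, 0, 0, 0]]

```text
clock: 12.05
tcp_pos: [0.5742, 0.1345, 0.1146]
orientation: [-2.015, -2.41, -0.0]
contact_force: [-1.9, 3.2, 7.6]
grip_width: 0.0118
```

```bash
python3 -c "
from h import *
st();print(order.finish_job());st()"
```

```text
t 12.05 tcp mm [574.2 134.5 114.6] yaw 100.20 zax [ 1.e-04  2.e-04 -1.e+00] F [-1.93  3.24  7.64] T [0.532 0.387 0.014] w 0.0118
the job is handed in; nothing more can be done
None
the job is handed in; nothing more can be done
```

I picked up the small copper plate by its black bar, laid it on the bed and slid it under the middle of the apron. I then pressed it down and handed the job in at 12.05 s, still holding it pressed.

What the last checks showed:
- **Tuck:** the edge is about 32 mm under the lip by the arm's position, centred within about 1 mm and square. The yellow line is fully under, 6.7 mm past the lip by the arm's position. By the scene camera it is 4 to 6.5 mm past, because that view's own lip reading is off by 2 to 3 mm. The camera can still see a sliver of the line through the gap, because it looks in at an angle under the lip.
- **Press:** the bed is down about 4.1 mm of its 6 mm by arm height and by force (about 9 N including the plate). The depth camera read 4.5 mm, so these differ slightly. There was also a small sideways force of 2 to 3 N, which was not removed.
- **Apron and bystanders:** the apron did not lift (43.4 mm before, 43.6 mm after, by depth). The tub, cup and screwdriver show no change in the pictures.

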